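# Fit the burnishing wheel to the bayonet spindle of the edge burnisher

## Robot

A 7-joint arm with a two-finger parallel gripper is mounted at the origin on the work surface; the furniture and walls round the work are solid. World frame = base frame: x ahead of the robot, y to its left, z up, the work surface at z = 0. Lengths are in m, angles in rad, forces in N, time in s.
With the tool pointing down it reaches from about 0.35 to 0.9 m from the base axis. Payload 8.1 kg.
Tool frame: the origin (TCP) lies midway between the tips of the shut fingers; the grasp point (between the pads) lies 19 mm behind it; z points along the fingers, y is the line along which they close (so a half turn about z gives the same grasp; the last joint's range is limited). The gripper opens to 92 mm and grips with 3 to 60 N. Pads are 19 mm wide; open, the fingers measure 130 mm over their backs; the gripper's body (75 mm by 190 mm) begins 47 mm behind the grasp point.
Start: joints at [1.134, 0.434, 0.025, 1.573, -0.012, 1.134, -0.075], TCP at [0.205, -0.591, 0.227] pointing down, gripper open.
Joint ranges: [-2.62, 2.62], [-0.44, 2.09], [-1.27, 1.32], [0.08, 2.57], [-1.32, 4.46], [0.12, 2], [-2.74, 2.74]. Speed limits (rad/s): [2.22, 2.22, 3.01, 3.01, 3.14, 3.14, 3.14].

## Interface

Orientations are given as a rotation vector (axis times angle).
In Python, from cell import observe, get_image, camera_model, sign_off, recognise, silhouettes gives the robot as it stands.
- The arm moves only by the tool apply_moves, never from a script. Its argument "motion" is a list of rows, each an object of numbers: "x", "y", "z": the shift along the world's x, y, z in cm; "yaw": the turn about the world's z in degrees; "hand": the opening, from -1 (shut) to 1 (fully open), so that 0 is half open. In form: [{"x": .., "y": .., "z": .., "yaw": .., "hand": ..}, ...]. A call has 1 to 10 rows; each row is the pose to reach, as a shift and turn from the pose commanded when the call began; what a row does not reach only later rows make up. A row lasts 1/8 s, in which the tool goes at most 62.5 mm and 10.7 degrees, less where a joint would pass 70% of its speed; a pose out of reach is approached as far as the arm can. A call with a gripper value outside its range is refused whole. The fingers move at their own pace and stop on an object; "newtons" is the grip in N (left out, the last holds). Time passes only in rows, so rows that repeat a pose let the fingers close. It gives the time, the measured TCP pose, the force, the opening and the grip force at its end, in the units of the state.
- observe(): the state, without advancing time (a new reading comes with each control period).
- get_image(name): name is "side" or "top" or "wrist"; returns the picture (420x560x3 uint8, blue, green, red); there is no depth.
- camera_model(name): a dict with "camera_matrix" (3x3 intrinsics, pixels), "T" (4x4, takes a point from camera to world coordinates). Camera axes: x right, y up, looking along -z (the intrinsics and any distortion apply to the point x, -y, -z); pixel columns grow to the right and rows downward; lengths in m; the calibration is good to about 2 mm. The wrist camera is an equidistant fisheye: a pixel r from the principal point sees the ray r / f radians off the axis. A picture is of the moment at which its call begins: read the wrist's pose just before it. camera_model takes no time and is no camera call; for the wrist camera it gives the pose at the moment of the call.
- sign_off(): hands the job in; it is judged then, once.
Trained networks look in the newest picture that a camera, given by its name, has taken for a name from the list of things; names that differ only in an ending like _2 or _b are one class to them, and where a whole thing is asked for, a point or a joint stands for the part that bears it (a point fixed in the world has none). Each returns a list of dicts, best first, with "p" (0 to 1); they miss things now and then, are a little off and sometimes report something else, mostly with a low value. They report only what shows in the picture. A call takes as long as a camera call.
- recognise(query, camera): "rect" ([left, top, right, bottom] in pixels, round what is visible of it).
- silhouettes(query, camera): "mask" (420x560 bool, what is visible of it) and "rect" ([left, top, right, bottom] in pixels, round what is visible of it).
The state is a dict: "clock": time; "joints": joint angles; "dq": joint speeds; "joint_efforts": joint torques, N m; "position": TCP position; "ee_rot": TCP orientation; "force": force on the tool from outside, world axes, zero at the start; "ft_torque": the same for the moment, N m; "width": opening from 0.0 (shut) to 1.0 (fully open); "gripper_force": force on a finger pad.
Only numpy, scipy, OpenCV 4.12 (cv2) and the standard library are available. Lean on these libraries where they do the work, as an engineer would, in place of code of your own. Each camera call takes 0.05 s, during which the arm holds its last target. There are 200 camera calls.

## Task

Fit the grooved wooden burnishing wheel on the edge burnisher: set it over the three headed studs, turning it until they come through its keyholes, press it down against the spring, turn it clockwise (seen from above) to the stop and let it spring up, so that it stays locked under the stud heads when you let go. Touch down slowly and feel your way with a light hand: the wheel must never be driven against the machine with more than 60 N. Leave the felt wheel where it lies.

Things in the scene. Friction and masses are not known exactly. Their poses are not given: they have to be found in the camera images.
- wheel_knob (a point): Centre of the burnishing wheel's knob, on its axis, 38 mm above its underside; z up. The knob is a black bar 34 mm (x) by 24 mm (y, between its flat faces: fingers close along y), from 18 to 58 mm above the underside, with a small screw 3 mm higher. Wheel: dark wooden rim with two grooves round it, 104 mm across (86 inside), 18 mm high, about 0.3 kg, lying flat on the table.
- burnishing_wheel: The same wheel; origin: centre of its underside (the rim's lower face). Knob and rim are joined by a 5 mm steel plate whose underside lies 3 mm above the rim's, with three keyholes on a 32 mm radius: entry holes 17.5 mm wide, centred 0, 120 and 240 deg from the wheel's x axis.
- keyhole (a point): Centre of the entry hole on the wheel's x axis, at the plate's underside. From each entry an 8.5 mm slot runs on counter-clockwise (from above); a stud's neck stops in it about 39 deg from the entry's centre. Beside the slot, 16.5 to 23 deg from that centre, stand ridges 2.5 mm high: a stud head passes over them only with the wheel pressed down, and then sits in the pocket behind them.
- burnisher: Edge burnisher, fixed: grey upright motor on a 136 mm square foot, switch box at its -x side. Origin: centre of its underside, on the vertical spindle axis; z up. On top a steel drive plate 82 mm across with three headed studs at 120 deg on a 32 mm radius. The angle of the studs differs every time and is not reported: see it, or find it by feel. The spindle is stiff: it turns only above about 0.5 Nm.
- drive_plate (a point): Centre of the drive plate's upper face, 105 mm above the burnisher's origin. Stud necks are 6 mm thick; heads 14 mm wide, undersides 10.5 mm and tops (bevelled 1.5 mm) 14.5 mm above the plate. A sprung pad, 31 mm wide, stands 13 mm above the plate's middle, yields 1 mm per 1.1 N and bears on the underside of the wheel's plate. The plate fits inside the wheel's rim.
- pad_seat (a point): Point on the spindle axis 5.5 mm above the drive plate: where the centre of the underside of the wheel's steel plate comes when locked and let go. Its heights above the drive plate otherwise: 14.5 mm on top of the stud heads; about 10 mm with the heads in the entry holes, left to the spring; below 3 mm when pressed far enough to turn over the ridges (about 9 to 11 N of push); 0 when it bottoms.
- felt_knob (a point): Centre of the knob of the other wheel, a felt polishing wheel with a plain grey rim 96 mm across and 22 mm high, lying flat; the same knob and plate; 38 mm above its underside. Not to be moved.

How it is judged:
On the way:
1. the wheel is over the studs and pressed down against the spring: its steel plate less than 4 mm above the drive plate, within 4 mm of the spindle axis, level (z of wheel_knob in the frame of burnisher between 0.135 and 0.144 m and horizontal distance between wheel_knob and burnisher below 0.004 m and angle between burnishing_wheel's own z axis and vertical below 0.06 rad), for 0.1 s.
At the end, for the whole second after the job is handed in: The burnishing wheel, let go, is locked on the studs: its steel plate's underside 5.5 mm above the drive plate (4.2 to 7 mm), held there by the heads against the spring, its axis within 4 mm of the spindle's, level within 0.04 rad, at rest (z of wheel_knob in the frame of burnisher between 0.1442 and 0.147 m and horizontal distance between wheel_knob and burnisher below 0.004 m and angle between burnishing_wheel's own z axis and vertical below 0.04 rad and linear speed of burnishing_wheel below 0.02 m/s); the robot touches nothing.
It fails at once if the burnishing wheel is driven against the burnisher with more than 60 N (contact force between burnishing_wheel and burnisher above 60 N).
It fails at once if the felt wheel is moved more than 30 mm (distance of felt_knob from where it was at the start of the episode above 0.03 m).
It also fails if it takes over 64 s, if anything falls off the work surface, if the arm or the gripper's body presses on something with over 40 N, if the wrist force passes 120 N, or if a joint passes its speed limit or range.

## Working session

There is one attempt and no reset: what is moved stays moved. The work goes in short steps, Python scripts to look and compute and a tool call to move; the robot and the scene stay as the last step left them, time stands still between calls to the robot, and variables do not carry over. Pictures are saved under pics/ and viewed, at most 10 in all, crops included, and the job is handed in when it is done.

Besides the shell and the picture viewer there is one more tool, called as a command line: name --argument value ..., lists and objects as JSON in quotes. apply_moves: Moves the arm, as the interface text tells. Its arguments: {"type":"object","properties":{"motion":{"type":"array","items":{"type":"object","properties":{"x":{"type":"number"},"y":{"type":"number"},"z":{"type":"number"},"yaw":{"type":"number"},"hand":{"type":"number"}}}},"newtons":{"type":"number"}},"required":["motion"]}

```bash
ls; mkdir -p pics
python3 - <<'E'
from cell import *
import cv2,numpy as np
print(observe())
ims=[get_image(n) for n in("side","top","wrist")]
cv2.imwrite("pics/a.png",cv2.resize(np.hstack(ims[:2]),(800,300)))
cv2.imwrite("pics/top0.png",ims[1])
for n in("side","top","wrist"):
    m=camera_model(n);print(n,m["camera_matrix"],m["T"],[k for k in m])
    for q in("burnishing_wheel","burnisher","felt_knob","wheel_knob","drive_plate"):
        print(q,[(round(d["p"],2),np.round(d["rect"])) for d in recognise(q,n)][:2])
E
```

```text
pics
{'clock': 0.0, 'joints': array([ 1.13437007,  0.43519815,  0.02492005,  1.57407645, -0.01157534,
        1.13398484, -0.07509766]), 'dq': array([ 0.00085106,  0.00052507,  0.00016534, -0.00260025, -0.00052107,
        0.00067967, -0.00103776]), 'joint_efforts': array([ 8.67642229e-04, -6.67852950e+01,  9.85360332e-01, -3.14450419e+01,
       -6.05565123e-02,  4.30172228e-02,  2.18253354e-04]), 'position': array([ 0.2045934 , -0.59003889,  0.22596777]), 'ee_rot': array([-3.09648242e+00, -5.21683426e-01,  6.09615944e-04]), 'force': array([-1.05229228, -0.01805079,  0.02175801]), 'ft_torque': array([ 0.02637955, -0.01282149,  0.01944271]), 'gripper_force': 0.0, 'width': 0.9985551386970244}
side [[516.08433885   0.         279.08281443]
 [  0.         516.08433885 219.96190872]
 [  0.           0.           1.        ]] [[-0.99923572 -0.01434705  0.03636133  0.49627168]
 [ 0.03889517 -0.45755266  0.88833143  1.17936904]
 [ 0.00389229  0.88906677  0.45776099  0.68262963]
 [ 0.          0.          0.          1.        ]] ['camera_matrix', 'T']
burnishing_wheel [(0.57, array([289., 2
[... 697 characters left out ...]
)]
felt_knob [(0.85, array([388., 203., 430., 244.]))]
wheel_knob [(0.59, array([162., 200., 202., 239.]))]
drive_plate [(0.91, array([254., 166., 309., 224.]))]
wrist [[325.1922621    0.         275.42439417]
 [  0.         325.1922621  210.41662339]
 [  0.           0.           1.        ]] [[ 3.27719802e-01  9.08188464e-01  2.60371743e-01  2.73914812e-01]
 [-9.44774936e-01  3.14962550e-01  9.05478468e-02 -5.65556876e-01]
 [ 2.27161832e-04 -2.75667019e-01  9.61253163e-01  3.84353255e-01]
 [ 0.00000000e+00  0.00000000e+00  0.00000000e+00  1.00000000e+00]] ['camera_matrix', 'T']
burnishing_wheel []
burnisher []
felt_knob [(0.98, array([ 72.,   3., 133.,  20.]))]
wheel_knob []
drive_plate []
```

```bash
cat > h.py <<'E'
from cell import *
import cv2,numpy as np
from scipy.spatial.transform import Rotation as R
def ray(m,px):
    K,T=m["camera_matrix"],m["T"]
    a=(px[0]-K[0,2])/K[0,0];b=(px[1]-K[1,2])/K[1,1]
    if m.get("fish"):
        r=np.hypot(a,b);s=np.sin(r)/max(r,1e-9);v=np.array([a*s,-b*s,-np.cos(r)])
    else: v=np.array([a,-b,-1.])
    return T[:3,3],T[:3,:3]@v
def at(m,px,z):
    o,d=ray(m,px);return o+d*(z-o[2])/d[2]
def proj(m,P):
    K,T=m["camera_matrix"],m["T"]
    c=(np.asarray(P)-T[:3,3])@T[:3,:3];c=c*[1,-1,-1]
    if m.get("fish"):
        n=np.hypot(c[0],c[1]);th=np.arctan2(n,c[2]);a,b=c[:2]/n*th
    else:a,b=c[:2]/c[2]
    return np.array([a*K[0,0]+K[0,2],b*K[1,1]+K[1,2]])
def cam(n):
    m=camera_model(n);m["fish"]=n=="wrist";return m
E
python3 - <<'E'
from h import *
m=cam("top")
mid=lambda r:((r[0]+r[2])/2,(r[1]+r[3])/2)
print("wheel",at(m,mid([163,198,204,238]),.018))
print("felt",at(m,mid([388,203,430,244]),.022))
print("plate",at(m,mid([254,166,309,222]),.105))
im=cv2.imread("pics/top0.png")
a=cv2.resize(im[150:270,140:460],(800,300),interpolation=cv2.INTER_CUBIC)
cv2.imwrite("pics/b.png",np.vstack([cv2.imread("pics/a.png"),a]))
E
```

```text
wheel [0.39315858 0.26925843 0.018     ]
felt [ 0.39242055 -0.29505139  0.022     ]
plate [0.44907817 0.02230981 0.105     ]
```

View pics/b.png

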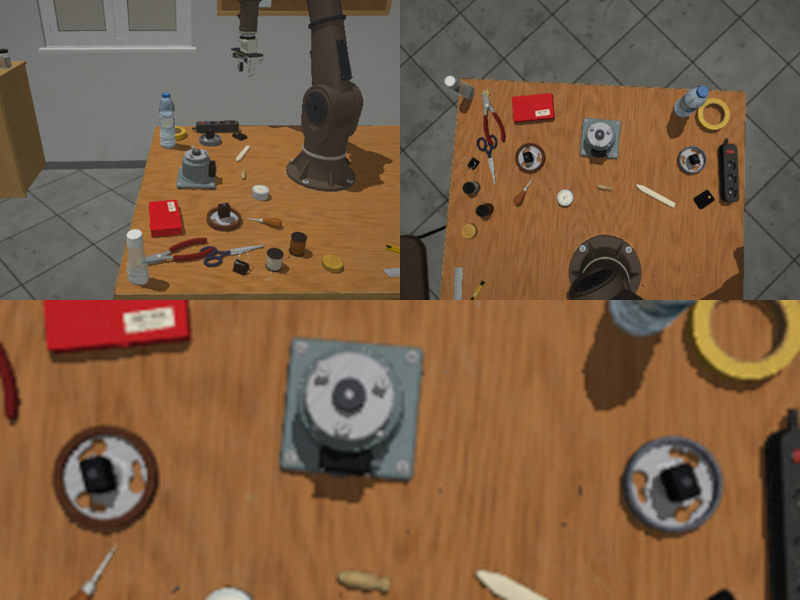

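apply_moves --motion '[{"x": 6,"y": 6,"z": 2},{"x": 12,"y": 12,"z": 4},{"x": 15,"y": 18,"z": 6},{"x": 18,"y": 24,"z": 6},{"x": 20,"y": 30,"z": 6},{"x": 20,"y": 36,"z": 6},{"x": 20,"y": 42,"z": 6},{"x": 20,"y": 48,"z": 6},{"x": 20,"y": 54,"z": 6},{"x": 20,"y": 60,"z": 6}]'

```text
schema error: expected keys x, y, z, yaw, hand
```

apply_moves --motion '[{},{}]'

```text
schema error: expected keys x, y, z, yaw, hand
```

Run:
```python
from h import *
s=observe();m=cam("wrist");im=get_image("wrist")
print(s["clock"],s["position"],R.from_rotvec(s["ee_rot"]).as_matrix().round(3),m["T"].round(3))
np.save("pics/m1.npy",m["T"]);cv2.imwrite("pics/w1.png",im)
print([(d["p"],d["rect"]) for d in recognise("drive_plate","wrist")])
```

```text
0.9 [ 0.20474455 -0.5905132   0.22675228] [[ 0.945  0.328 -0.   ]
 [ 0.328 -0.945 -0.   ]
 [-0.     0.    -1.   ]] [[ 0.328  0.908  0.26   0.274]
 [-0.945  0.315  0.091 -0.566]
 [ 0.    -0.276  0.961  0.384]
 [ 0.     0.     0.     1.   ]]
[]
```

View pics/w1.png

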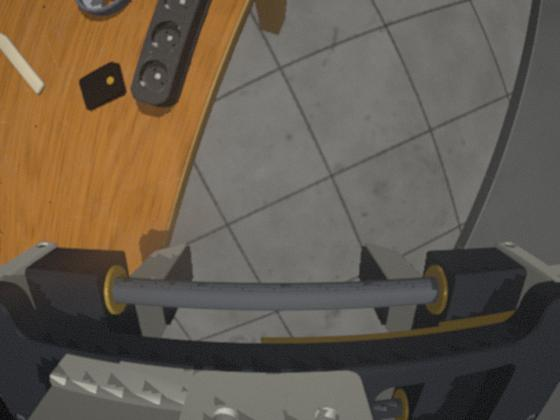

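apply_moves --motion '[{"x": 4,"y": 6,"z": 2,"yaw": 0,"hand": 1},{"x": 8,"y": 12,"z": 4,"yaw": 0,"hand": 1},{"x": 12,"y": 18,"z": 6,"yaw": 0,"hand": 1},{"x": 14,"y": 24,"z": 8,"yaw": 0,"hand": 1},{"x": 16,"y": 30,"z": 8,"yaw": 0,"hand": 1},{"x": 16,"y": 36,"z": 8,"yaw": 0,"hand": 1},{"x": 16,"y": 42,"z": 8,"yaw": 0,"hand": 1},{"x": 16,"y": 48,"z": 8,"yaw": 0,"hand": 1},{"x": 16,"y": 54,"z": 8,"yaw": 0,"hand": 1},{"x": 16,"y": 59,"z": 8,"yaw": 0,"hand": 1}]'

```text
clock: 2.25
position: [0.3645, -0.0137, 0.3071]
ee_rot: [3.097, 0.521, 0.002]
force: [0.7, -0.0, -0.6]
width: 1.001
gripper_force: 0.0
```

apply_moves --motion '[{"x": 0,"y": 0,"z": 0,"yaw": 0,"hand": 1},{"x": 0,"y": 0,"z": 0,"yaw": 0,"hand": 1}]'

```text
clock: 2.5
position: [0.3647, -0.016, 0.3068]
ee_rot: [3.097, 0.522, 0.0]
force: [0.3, -0.4, 0.6]
width: 1.002
gripper_force: 0.0
```

Run:
```python
from h import *
s=observe();m=cam("wrist");im=get_image("wrist")
print(s["clock"],s["position"],s["force"],R.from_rotvec(s["ee_rot"]).as_matrix().round(3),m["T"].round(3))
np.save("pics/m1.npy",m["T"]);cv2.imwrite("pics/w1.png",im)
print([(d["p"],d["rect"]) for d in recognise("drive_plate","wrist")])
```

```text
2.5 [ 0.36469965 -0.01604328  0.30683949] [ 0.27574667 -0.40662481  0.55730107] [[ 0.945  0.328  0.   ]
 [ 0.328 -0.945 -0.001]
 [ 0.     0.001 -1.   ]] [[ 0.328  0.908  0.26   0.434]
 [-0.945  0.315  0.091  0.009]
 [ 0.001 -0.276  0.961  0.464]
 [ 0.     0.     0.     1.   ]]
[(0.93, [210.5, 39.7, 332.6, 157.4])]
```

View pics/w1.png

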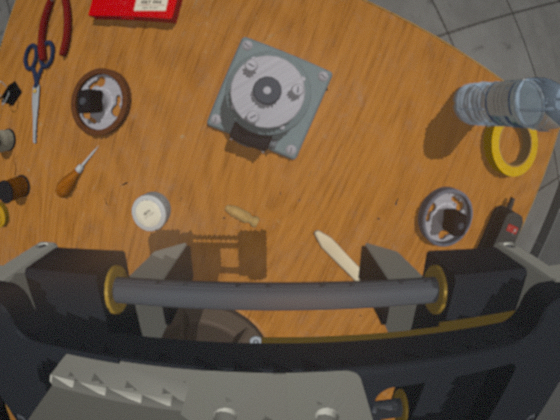

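Run:
```python
from h import *
m=cam("wrist");m["T"]=np.load("pics/m1.npy");im=cv2.imread("pics/w1.png")
print("plate",at(m,(267,91),.105),"pad",at(m,(267,91),.118))
print("wheel rim",at(m,(101,102),.018))
for p in ((251,66),(293,93),(250,113)):
    d=at(m,p,.1195)[:2]-at(m,(267,91),.105)[:2];print(np.hypot(*d),np.degrees(np.arctan2(d[1],d[0])))
a=cv2.resize(im[40:145,210:330],(400,350),interpolation=cv2.INTER_CUBIC)
b=cv2.resize(im[60:143,55:150],(400,350),interpolation=cv2.INTER_CUBIC)
cv2.imwrite("pics/c.png",np.hstack([a,b]))
```

```text
plate [0.46091236 0.02780852 0.105     ] pad [0.4599324  0.02712931 0.118     ]
wheel rim [0.38650736 0.26707778 0.018     ]
0.030644968831323133 51.341403501819855
0.027649891341785793 -77.75394887351706
0.03011694342465519 163.64151964600063
```

View pics/c.png

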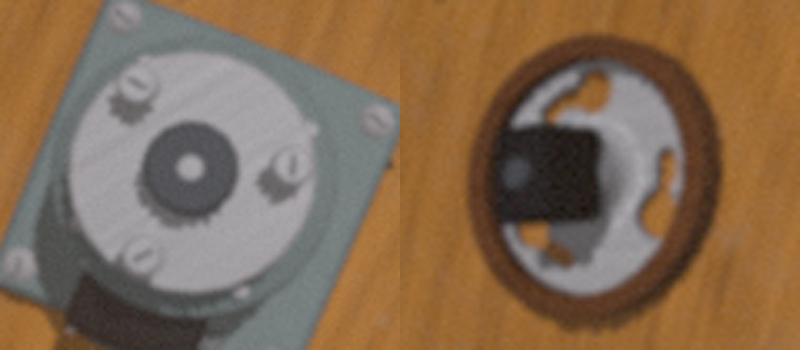

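apply_moves --motion '[{"x": 0,"y": 6,"z": 0,"yaw": 0,"hand": 1},{"x": 0,"y": 12,"z": 0,"yaw": 0,"hand": 1},{"x": -2,"y": 18,"z": -2,"yaw": 0,"hand": 1},{"x": -4,"y": 24,"z": -6,"yaw": 0,"hand": 1},{"x": -4,"y": 25,"z": -8,"yaw": 0,"hand": 1},{"x": -4,"y": 25,"z": -8,"yaw": 0,"hand": 1},{"x": -4,"y": 25,"z": -8,"yaw": 0,"hand": 1}]'

```text
clock: 3.48
position: [0.3256, 0.2332, 0.2271]
ee_rot: [3.098, 0.519, -0.0]
force: [-0.4, -0.5, -0.2]
width: 1.003
gripper_force: 0.0
```

Run:
```python
from h import *
from scipy.optimize import least_squares
m=cam("wrist");m["T"]=np.load("pics/m1.npy")
P=np.array([(251.4,64.9),(252.3,117.1),(297.6,89.5)])
pred=lambda v:np.array([proj(m,[v[0]+.032*np.cos(v[2]+k),v[1]+.032*np.sin(v[2]+k),.1195]) for k in (0,2*np.pi/3,4*np.pi/3)])
r=least_squares(lambda v:(pred(v)-P).ravel(),[.46,.027,.9],x_scale=[.01,.01,.1])
print("studs",r.x,np.degrees(r.x[2]),r.fun)
s=observe();m=cam("wrist");im=get_image("wrist")
print(s["clock"],s["position"],s["joints"])
np.save("pics/m2.npy",m["T"]);cv2.imwrite("pics/w2.png",im)
d=recognise("burnishing_wheel","wrist");print([(x["p"],x["rect"]) for x in d])
l,t,rr,b=[int(v) for v in d[0]["rect"]];l-=8;t-=8;rr+=8;b+=8
print(l,t,rr,b);f=4
cv2.imwrite("pics/d.png",cv2.resize(im[t:b,l:rr],None,fx=f,fy=f,interpolation=cv2.INTER_CUBIC))
```

```text
studs [0.46063988 0.02727764 0.87932465] 50.38159150658021 [-0.25892094  0.1846137   0.10514695 -0.40301828  0.14911996  0.22478452]
3.475 [0.32562866 0.23324062 0.22709021] [-0.00815601  0.14626688 -0.81187989  2.02583641  0.12464563  1.01856024
 -2.11937724]
[(0.73, [215.9, 77.8, 301.2, 171.9])]
207 69 309 179
```

View pics/d.png

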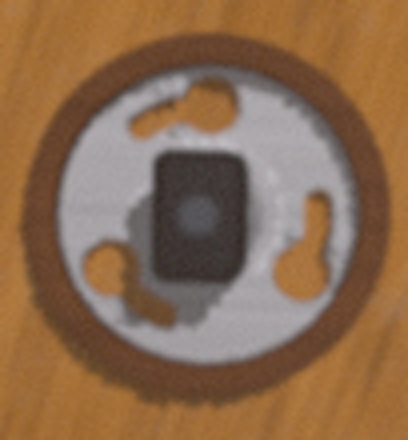

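Run:
```python
from h import *
from scipy.optimize import least_squares
m=cam("wrist");m["T"]=np.load("pics/m2.npy")
g=lambda c:np.array([207+c[0]/4-.375,69+c[1]/4-.375])
P=np.array([g((213,103)),g((105,268)),g((299,273))])
pred=lambda v:np.array([proj(m,[v[0]+.032*np.cos(v[2]+k),v[1]+.032*np.sin(v[2]+k),.006]) for k in (0,2*np.pi/3,4*np.pi/3)])
r=least_squares(lambda v:(pred(v)-P).ravel(),[.39,.267,.3],x_scale=[.01,.01,.1])
print("entries",r.x,np.degrees(r.x[2]),r.fun)
print("rim top",at(m,g((207,217)),.012),"screw",at(m,g((197,213)),.061),"knobtop",at(m,g((200,216)),.058))
a,b=at(m,g((155,216)),.058),at(m,g((246,216)),.058);print("knob w",np.linalg.norm(a-b))
for e in (((155,160),(157,275)),((245,160),(243,275))):
    d=(at(m,g(e[0]),.058)-at(m,g(e[1]),.058));print("edge ang",np.degrees(np.arctan2(d[1],d[0])))
mt=cam("top");print(at(mt,(283.1,207.9),0))
imt=cv2.imread("pics/top0.png")
# studs/pad in top view predicted
print("pad px top",proj(mt,[.4606,.0273,.118]),"wheel px",proj(mt,[*r.x[:2],.018]))
```

```text
entries [0.38551726 0.27596552 0.27857841] 15.96136731046361 [-0.52939707  0.43166431  0.67817985 -0.65799454 -0.14224118  0.21475615]
rim top [0.38507308 0.27498696 0.012     ] screw [0.386526   0.27542504 0.061     ] knobtop [0.3859699  0.27463547 0.058     ]
knob w 0.02265786126371438
edge ang 19.483725626867194
edge ang 17.89575227150868
[0.42603948 0.01939802 0.        ]
pad px top [279.34412368 188.2540005 ] wheel px [180.70876411 220.96809395]
```

apply_moves --motion '[{"x": 4,"y": 3,"z": -4,"yaw": -2,"hand": 0},{"x": 6,"y": 4.2,"z": -9,"yaw": -2,"hand": 0},{"x": 6,"y": 4.2,"z": -14,"yaw": -2,"hand": 0},{"x": 6,"y": 4.2,"z": -18,"yaw": -2,"hand": 0},{"x": 6,"y": 4.2,"z": -20,"yaw": -2,"hand": 0},{"x": 6,"y": 4.2,"z": -20.2,"yaw": -2,"hand": 0},{"x": 6,"y": 4.2,"z": -20.2,"yaw": -2,"hand": 0}]'

```text
clock: 4.45
position: [0.3858, 0.2763, 0.0258]
ee_rot: [-3.107, -0.466, -0.003]
force: [0.2, -0.3, 1.1]
width: 0.501
gripper_force: 0.0
```

apply_moves --motion '[{"x": 0,"y": -0.1,"z": 0,"yaw": 0,"hand": -0.6},{"x": 0,"y": -0.1,"z": 0,"yaw": 0,"hand": -0.6},{"x": 0,"y": -0.1,"z": 0,"yaw": 0,"hand": -0.6},{"x": 0,"y": -0.1,"z": 0,"yaw": 0,"hand": -0.6},{"x": 0,"y": -0.1,"z": 0,"yaw": 0,"hand": -0.6}]' --newtons 40

```text
clock: 5.08
position: [0.3851, 0.2752, 0.0252]
ee_rot: [3.106, 0.467, 0.001]
force: [-0.2, -2.2, 7.6]
width: 0.262
gripper_force: 40.0
```

apply_moves --motion '[{"x": 0,"y": 0,"z": 3,"yaw": 0,"hand": -0.6},{"x": 0,"y": 0,"z": 9,"yaw": -5,"hand": -0.6},{"x": 1,"y": -1,"z": 15,"yaw": -15,"hand": -0.6},{"x": 2,"y": -5,"z": 18,"yaw": -25,"hand": -0.6},{"x": 3,"y": -10,"z": 18,"yaw": -35,"hand": -0.6},{"x": 4,"y": -15,"z": 18,"yaw": -45,"hand": -0.6},{"x": 6,"y": -20,"z": 18,"yaw": -55,"hand": -0.6},{"x": 7.5,"y": -24.8,"z": 18,"yaw": -65,"hand": -0.6},{"x": 7.5,"y": -24.8,"z": 17,"yaw": -75,"hand": -0.6},{"x": 7.5,"y": -24.8,"z": 16,"yaw": -85,"hand": -0.6}]'

```text
clock: 6.32
position: [0.4577, 0.0242, 0.1887]
ee_rot: [2.749, -1.502, -0.019]
force: [-0.8, 0.5, -3.4]
width: 0.263
gripper_force: 40.0
```

apply_moves --motion '[{"x": 0,"y": 0,"z": 0,"yaw": -1.7,"hand": -0.6},{"x": 0,"y": 0,"z": 0,"yaw": -1.7,"hand": -0.6}]'

```text
clock: 6.58
position: [0.4575, 0.0269, 0.1888]
ee_rot: [2.733, -1.53, -0.018]
force: [-0.1, -0.8, -1.2]
width: 0.26
gripper_force: 40.0
```

Run:
```python
from h import *
s=observe();print({k:np.round(s[k],4) for k in s})
q=R.from_rotvec(s["ee_rot"]).as_matrix();print(np.degrees(np.arctan2(q[1,0],q[0,0])))
ims=[get_image(n) for n in("side","top","wrist")]
for n,i in zip(("side","top","wrist"),ims):cv2.imwrite(f"pics/h_{n}.png",i)
for n in("side","top"):
    m=cam(n);p=proj(m,[.4606,.0273,.13]);print(n,p)
p=proj(cam("side"),[.4606,.0273,.13]).astype(int)
a=cv2.resize(ims[0][p[1]-75:p[1]+75,p[0]-75:p[0]+75],(400,400),interpolation=cv2.INTER_CUBIC)
b=cv2.resize(ims[2],(400,300));b=cv2.copyMakeBorder(b,0,100,0,0,0)
cv2.imwrite("pics/e.png",np.hstack([a,b]));print(p)
```

```text
{'clock': np.float64(6.575), 'joints': array([-0.2743,  0.2122,  0.1173,  2.009 , -0.0303,  0.9372, -2.733 ]), 'dq': array([ 0.0489,  0.0004, -0.0578, -0.0063,  0.0137,  0.0024,  0.0012]), 'joint_efforts': array([-1.02320e+00, -4.58052e+01,  2.35430e+00, -2.82361e+01,
       -1.32800e-01,  2.59000e-02, -5.47000e-02]), 'position': array([0.4575, 0.0269, 0.1888]), 'ee_rot': array([ 2.7327, -1.5302, -0.0183]), 'force': array([-0.1484, -0.8229, -1.1873]), 'ft_torque': array([ 0.1612, -0.    ,  0.0329]), 'gripper_force': np.float64(39.9997), 'width': np.float64(0.2595)}
-58.49543101680673
side [274.5118531  205.29176683]
top [279.22779566 187.54015875]
[274 205]
```

View pics/e.png

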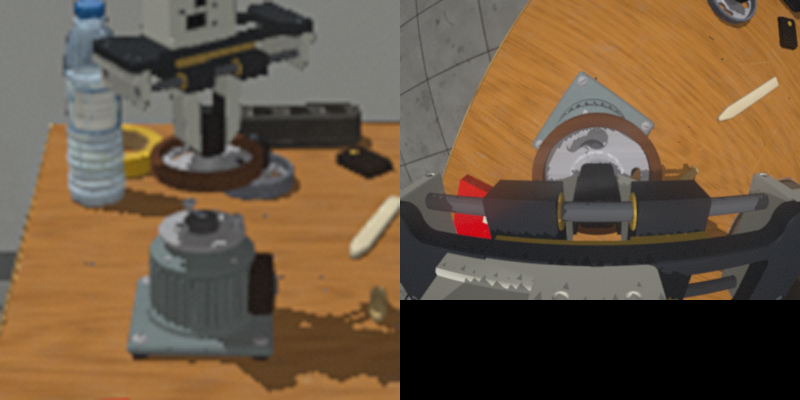

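apply_moves --motion '[{"x": 0,"y": 0,"z": 0,"yaw": 10.5,"hand": -0.6},{"x": 0,"y": 0,"z": 0,"yaw": 21,"hand": -0.6},{"x": 0,"y": 0,"z": 0,"yaw": 31.5,"hand": -0.6},{"x": 0,"y": 0,"z": 0,"yaw": 42,"hand": -0.6},{"x": 0,"y": 0,"z": 0,"yaw": 52.5,"hand": -0.6},{"x": 0,"y": 0,"z": 0,"yaw": 63,"hand": -0.6},{"x": 0,"y": 0,"z": 0,"yaw": 73.5,"hand": -0.6},{"x": 0,"y": 0,"z": 0,"yaw": 84,"hand": -0.6},{"x": 0,"y": 0,"z": 0,"yaw": 94.5,"hand": -0.6},{"x": 0,"y": 0,"z": 0,"yaw": 105,"hand": -0.6}]'

```text
clock: 7.98
position: [0.4579, 0.026, 0.1891]
ee_rot: [2.871, 1.241, 0.001]
force: [0.6, 0.7, -1.9]
width: 0.26
gripper_force: 40.0
```

apply_moves --motion '[{"x": 0,"y": 0,"z": 0,"yaw": 0,"hand": -0.6},{"x": 0,"y": 0,"z": 0,"yaw": 0,"hand": -0.6}]'

```text
clock: 8.22
position: [0.4579, 0.0261, 0.1891]
ee_rot: [2.877, 1.226, 0.0]
force: [-1.1, -0.7, -2.3]
width: 0.257
gripper_force: 40.0
```

```bash
cat >> h.py <<'E'
def st():
    s=observe();q=R.from_rotvec(s["ee_rot"]).as_matrix()
    print(s["clock"],"pos",s["position"].round(4),"yaw",np.degrees(np.arctan2(q[1,0],q[0,0])).round(2),"zt",q[:,2].round(3),"F",s["force"].round(1),"M",s["ft_torque"].round(2),"q",s["joints"].round(2))
E
python3 -c "
from h import *
st()"
```

```text
8.225 pos [0.4579 0.0261 0.1891] yaw 46.15 zt [ 0.006 -0.013 -1.   ] F [-1.1 -0.7 -2.3] M [ 0.02 -0.05  0.03] q [-0.04  0.21 -0.17  2.01  0.06  0.92 -1.01]
```

apply_moves --motion '[{"x": 0.23,"y": 0.08,"z": -1.5,"yaw": 4.2,"hand": -0.6},{"x": 0.23,"y": 0.08,"z": -3,"yaw": 4.2,"hand": -0.6},{"x": 0.23,"y": 0.08,"z": -4,"yaw": 4.2,"hand": -0.6},{"x": 0.23,"y": 0.08,"z": -4.3,"yaw": 4.2,"hand": -0.6},{"x": 0.23,"y": 0.08,"z": -4.3,"yaw": 4.2,"hand": -0.6}]'

```text
clock: 8.85
position: [0.4603, 0.0272, 0.1462]
ee_rot: [2.827, 1.336, 0.001]
force: [-0.4, -0.6, -1.6]
width: 0.258
gripper_force: 40.0
```

Run:
```python
from h import *
st()
i=get_image("side");t=get_image("top")
p=proj(cam("side"),[.4606,.0273,.13]).astype(int)
a=cv2.resize(i[p[1]-50:p[1]+50,p[0]-50:p[0]+50],(500,500),interpolation=cv2.INTER_CUBIC)
cv2.imwrite("pics/f.png",a)
```

```text
8.85 pos [0.4603 0.0272 0.1462] yaw 50.58 zt [ 0.007 -0.013 -1.   ] F [-0.4 -0.6 -1.6] M [-0.01  0.01 -0.  ] q [-0.04  0.27 -0.18  2.05  0.08  0.82 -0.96]
```

View pics/f.png

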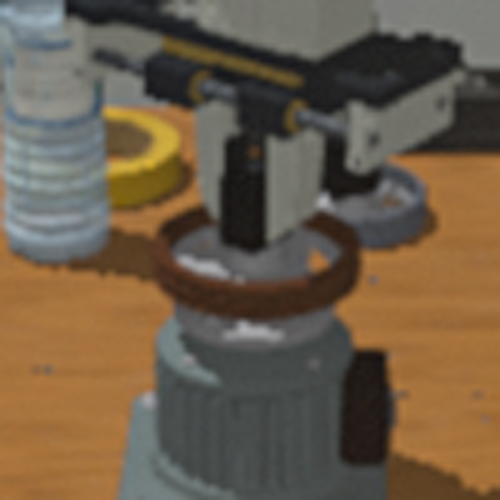

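The wheel (rim centred near (258,262) in the crop) hangs level and concentric over the drive plate. I'll lower it slowly.

apply_moves --motion '[{"x": 0,"y": 0,"z": -0.1,"yaw": 0,"hand": -0.6},{"x": 0,"y": 0,"z": -0.2,"yaw": 0,"hand": -0.6},{"x": 0,"y": 0,"z": -0.3,"yaw": 0,"hand": -0.6},{"x": 0,"y": 0,"z": -0.4,"yaw": 0,"hand": -0.6},{"x": 0,"y": 0,"z": -0.5,"yaw": 0,"hand": -0.6},{"x": 0,"y": 0,"z": -0.6,"yaw": 0,"hand": -0.6},{"x": 0,"y": 0,"z": -0.6,"yaw": 0,"hand": -0.6}]'

```text
clock: 9.82
position: [0.4602, 0.0271, 0.14]
ee_rot: [2.827, 1.337, 0.001]
force: [-0.2, -0.4, -1.3]
width: 0.257
gripper_force: 40.0
```

```bash
python3 -c "
from h import *
st()"
```

```text
9.825 pos [0.4602 0.0271 0.14  ] yaw 50.61 zt [ 0.007 -0.013 -1.   ] F [-0.2 -0.4 -1.3] M [ 0.02 -0.03  0.1 ] q [-0.04  0.28 -0.18  2.06  0.09  0.8  -0.96]
```

apply_moves --motion '[{"x": 0,"y": 0,"z": -0.1,"yaw": 0,"hand": -0.6},{"x": 0,"y": 0,"z": -0.2,"yaw": 0,"hand": -0.6},{"x": 0,"y": 0,"z": -0.3,"yaw": 0,"hand": -0.6},{"x": 0,"y": 0,"z": -0.3,"yaw": 0,"hand": -0.6}]'

```text
clock: 10.32
position: [0.4604, 0.027, 0.1372]
ee_rot: [2.827, 1.336, 0.002]
force: [0.1, -0.0, 1.3]
width: 0.26
gripper_force: 40.0
```

```bash
python3 -c "
from h import *
st()"
```

```text
10.325 pos [0.4604 0.027  0.1372] yaw 50.6 zt [ 0.007 -0.013 -1.   ] F [ 0.1 -0.   1.3] M [-0.25 -0.    0.05] q [-0.04  0.29 -0.17  2.06  0.09  0.79 -0.96]
```

apply_moves --motion '[{"x": 0,"y": 0,"z": -0.1,"yaw": 0,"hand": -0.6},{"x": 0,"y": 0,"z": -0.2,"yaw": 0,"hand": -0.6},{"x": 0,"y": 0,"z": -0.3,"yaw": 0,"hand": -0.6},{"x": 0,"y": 0,"z": -0.3,"yaw": 0,"hand": -0.6}]'

```text
clock: 10.82
position: [0.4604, 0.0271, 0.1341]
ee_rot: [2.827, 1.337, 0.002]
force: [0.6, -1.7, 4.4]
width: 0.261
gripper_force: 40.0
```

```bash
python3 -c "
from h import *
st()"
```

```text
10.825 pos [0.4604 0.0271 0.1341] yaw 50.61 zt [ 0.007 -0.013 -1.   ] F [ 0.6 -1.7  4.4] M [-0.42  0.12 -0.03] q [-0.04  0.29 -0.17  2.07  0.09  0.79 -0.96]
```

apply_moves --motion '[{"x": 0,"y": 0,"z": -0.1,"yaw": 0,"hand": -0.6},{"x": 0,"y": 0,"z": -0.2,"yaw": 0,"hand": -0.6},{"x": 0,"y": 0,"z": -0.3,"yaw": 0,"hand": -0.6},{"x": 0,"y": 0,"z": -0.4,"yaw": 0,"hand": -0.6},{"x": 0,"y": 0,"z": -0.4,"yaw": 0,"hand": -0.6}]'

```text
clock: 11.45
position: [0.4604, 0.0271, 0.1303]
ee_rot: [2.827, 1.337, 0.002]
force: [-2.3, -1.3, 8.6]
width: 0.258
gripper_force: 40.0
```

```bash
python3 -c "
from h import *
st()"
```

```text
11.45 pos [0.4604 0.0271 0.1303] yaw 50.61 zt [ 0.007 -0.013 -1.   ] F [-2.3 -1.3  8.6] M [-0.32  0.37 -0.03] q [-0.04  0.3  -0.17  2.07  0.09  0.78 -0.96]
```

apply_moves --motion '[{"x": 0,"y": 0,"z": -0.05,"yaw": 0,"hand": -0.6},{"x": 0,"y": 0,"z": -0.1,"yaw": 0,"hand": -0.6},{"x": 0,"y": 0,"z": -0.15,"yaw": 0,"hand": -0.6},{"x": 0,"y": 0,"z": -0.2,"yaw": 0,"hand": -0.6},{"x": 0,"y": 0,"z": -0.2,"yaw": 0,"hand": -0.6}]'

```text
clock: 12.08
position: [0.4604, 0.0271, 0.1286]
ee_rot: [2.827, 1.336, 0.002]
force: [-3.5, -2.1, 11.6]
width: 0.261
gripper_force: 40.0
```

```bash
python3 -c "
from h import *
st()"
```

```text
12.075 pos [0.4604 0.0271 0.1286] yaw 50.6 zt [ 0.007 -0.013 -1.   ] F [-3.5 -2.1 11.6] M [-0.43  0.67 -0.04] q [-0.04  0.3  -0.17  2.07  0.09  0.77 -0.96]
```

apply_moves --motion '[{"x": -0.03,"y": -0.02,"z": 0,"yaw": -2,"hand": -0.6},{"x": -0.05,"y": -0.03,"z": 0,"yaw": -5,"hand": -0.6},{"x": -0.05,"y": -0.03,"z": 0,"yaw": -8,"hand": -0.6},{"x": -0.05,"y": -0.03,"z": 0,"yaw": -11,"hand": -0.6},{"x": -0.05,"y": -0.03,"z": 0,"yaw": -14,"hand": -0.6}]'

```text
clock: 12.7
position: [0.4606, 0.0272, 0.1287]
ee_rot: [2.969, 0.98, 0.001]
force: [-1.0, -1.0, 10.5]
width: 0.263
gripper_force: 40.0
```

```bash
python3 -c "
from h import *
st()"
```

```text
12.7 pos [0.4606 0.0272 0.1287] yaw 36.54 zt [ 0.005 -0.014 -1.   ] F [-1.  -1.  10.5] M [-0.09  0.12  0.14] q [-0.09  0.3  -0.12  2.08  0.07  0.77 -1.19]
```

apply_moves --motion '[{"x": 0,"y": 0,"z": 0,"yaw": -3,"hand": -0.6},{"x": 0,"y": 0,"z": 0,"yaw": -6,"hand": -0.6},{"x": 0,"y": 0,"z": 0,"yaw": -9,"hand": -0.6},{"x": 0,"y": 0,"z": 0,"yaw": -12,"hand": -0.6},{"x": 0,"y": 0,"z": 0,"yaw": -15,"hand": -0.6},{"x": 0,"y": 0,"z": 0,"yaw": -18,"hand": -0.6}]'

```text
clock: 13.45
position: [0.4605, 0.0273, 0.1287]
ee_rot: [3.087, 0.504, -0.002]
force: [-0.4, 0.5, 9.9]
width: 0.257
gripper_force: 40.0
```

```bash
python3 -c "
from h import *
st()"
```

```text
13.45 pos [0.4605 0.0273 0.1287] yaw 18.53 zt [ 0.001 -0.014 -1.   ] F [-0.4  0.5  9.9] M [0.12 0.28 0.09] q [-0.14  0.29 -0.05  2.08  0.04  0.77 -1.47]
```

apply_moves --motion '[{"x": 0,"y": 0,"z": 0,"yaw": -2,"hand": -0.6},{"x": 0,"y": 0,"z": 0,"yaw": -4,"hand": -0.6},{"x": 0,"y": 0,"z": 0,"yaw": -5,"hand": -0.6},{"x": 0,"y": 0,"z": 0,"yaw": -6,"hand": -0.6},{"x": 0,"y": 0,"z": 0,"yaw": -6,"hand": -0.6}]'

```text
clock: 14.08
position: [0.4604, 0.0275, 0.1287]
ee_rot: [3.109, 0.344, -0.004]
force: [-2.3, -0.3, 9.8]
width: 0.261
gripper_force: 40.0
```

```bash
python3 -c "
from h import *
st()"
```

```text
14.075 pos [0.4604 0.0275 0.1287] yaw 12.62 zt [-0.001 -0.013 -1.   ] F [-2.3 -0.3  9.8] M [0.31 0.31 0.08] q [-0.16  0.29 -0.03  2.08  0.03  0.78 -1.56]
```

apply_moves --motion '[{"x": 0,"y": 0,"z": 0,"yaw": -1,"hand": -0.6},{"x": 0,"y": 0,"z": 0,"yaw": -2,"hand": -0.6},{"x": 0,"y": 0,"z": 0,"yaw": -3,"hand": -0.6},{"x": 0,"y": 0,"z": 0,"yaw": -3,"hand": -0.6}]'

```text
clock: 14.58
position: [0.4605, 0.0275, 0.1287]
ee_rot: [3.117, 0.264, -0.004]
force: [-1.1, 0.3, 10.3]
width: 0.255
gripper_force: 40.1
```

```bash
python3 -c "
from h import *
st()"
```

```text
14.575 pos [0.4605 0.0275 0.1287] yaw 9.68 zt [-0.001 -0.013 -1.   ] F [-1.1  0.3 10.3] M [0.21 0.3  0.45] q [-0.17  0.29 -0.02  2.08  0.03  0.78 -1.61]
```

apply_moves --motion '[{"x": 0,"y": 0,"z": 0.1,"yaw": 0.5,"hand": -0.6},{"x": 0,"y": 0,"z": 0.2,"yaw": 0.5,"hand": -0.6},{"x": 0,"y": 0,"z": 0.3,"yaw": 0.5,"hand": -0.6},{"x": 0,"y": 0,"z": 0.35,"yaw": 0.5,"hand": -0.6},{"x": 0,"y": 0,"z": 0.35,"yaw": 0.5,"hand": -0.6}]'

```text
clock: 15.2
position: [0.4604, 0.0275, 0.1319]
ee_rot: [3.116, 0.277, -0.004]
force: [0.0, 2.3, 5.3]
width: 0.258
gripper_force: 40.0
```

```bash
python3 -c "
from h import *
st()"
```

```text
15.2 pos [0.4604 0.0275 0.1319] yaw 10.14 zt [-0.002 -0.013 -1.   ] F [0.  2.3 5.3] M [ 0.54 -0.16  0.15] q [-0.17  0.29 -0.02  2.07  0.03  0.78 -1.6 ]
```

apply_moves --motion '[{"x": 0,"y": 0,"z": 0.05,"yaw": 0,"hand": -0.6},{"x": 0,"y": 0,"z": 0.1,"yaw": 0,"hand": -0.6},{"x": 0,"y": 0,"z": 0.1,"yaw": 0,"hand": -0.6}]'

```text
clock: 15.58
position: [0.4604, 0.0274, 0.1325]
ee_rot: [3.116, 0.276, -0.005]
force: [3.7, 4.2, -1.1]
width: 0.259
gripper_force: 40.0
```

```bash
python3 -c "
from h import *
st()"
```

```text
15.575 pos [0.4604 0.0274 0.1325] yaw 10.14 zt [-0.002 -0.013 -1.   ] F [ 3.7  4.2 -1.1] M [ 1.13 -0.87  0.12] q [-0.17  0.29 -0.02  2.07  0.03  0.79 -1.6 ]
```

apply_moves --motion '[{"x": 0,"y": 0,"z": 0,"yaw": 0,"hand": 0},{"x": 0,"y": 0,"z": 0,"yaw": 0,"hand": 0},{"x": 0,"y": 0,"z": 0,"yaw": 0,"hand": 0},{"x": 0,"y": 0,"z": 0,"yaw": 0,"hand": 0},{"x": 0,"y": 0,"z": 3,"yaw": 0,"hand": 0},{"x": 0,"y": 0,"z": 8,"yaw": 0,"hand": 0},{"x": -3,"y": 0,"z": 13,"yaw": 0,"hand": 0},{"x": -7,"y": -1,"z": 14,"yaw": 0,"hand": 0},{"x": -7,"y": -1,"z": 14,"yaw": 0,"hand": 0},{"x": -7,"y": -1,"z": 14,"yaw": 0,"hand": 0}]'

```text
clock: 16.82
position: [0.39, 0.0169, 0.2725]
ee_rot: [3.116, 0.276, -0.006]
force: [0.1, -0.3, -0.5]
width: 0.499
gripper_force: 0.0
```

Run:
```python
from h import *
st()
m=cam("wrist");w=get_image("wrist");i=get_image("side");ms=cam("side")
p=proj(ms,[.4606,.0273,.13]).astype(int)
a=cv2.resize(i[p[1]-40:p[1]+50,p[0]-45:p[0]+45],(400,400),interpolation=cv2.INTER_CUBIC)
q=proj(m,[.4606,.0273,.13]).astype(int);print(q,"screw pred",proj(m,[.4606,.0273,.105+.0055-.003+.061]))
y,x=max(q[1]-80,0),q[0]-80
b=cv2.resize(w[y:y+160,x:x+160],(400,400),interpolation=cv2.INTER_CUBIC);print(x,y)
cv2.imwrite("pics/g.png",np.hstack([a,b]))
```

```text
16.825 pos [0.39   0.0169 0.2725] yaw 10.11 zt [-0.002 -0.014 -1.   ] F [ 0.1 -0.3 -0.5] M [ 0.08 -0.05 -0.03] q [-0.17  0.01 -0.03  2.02  0.01  1.12 -1.59]
[276 121] screw pred [277.29245846 121.53051087]
196 41
```

View pics/g.png

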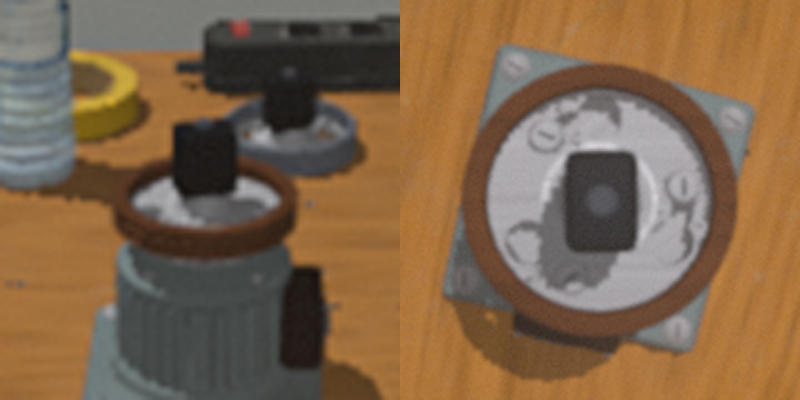

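The wheel sits level and centred on the burnisher. Stud heads show over the slots beside the entry holes, at crop (543,135) and (681,185), and the screw at (601,200) is where the calibration puts it for the locked height. The gripper is well clear, so I'm handing in.

```bash
python3 -c "
from cell import *
print(sign_off())"
```

```text
the job is handed in; nothing more can be done
None
```

The burnishing wheel is on the studs, turned clockwise to the stop and held under the stud heads at the locked height; it stayed level and centred when I let go. The felt wheel was not touched, pushing force stayed around 12 N at my readings, and I handed the job in at about 17 s; no verdict came back.

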